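# Switch on the bench supply from its key row

### The arm

A 7-joint arm with a two-finger parallel gripper is mounted at the origin on the work surface. World frame = base frame: x ahead of the robot, y to its left, z up, the work surface at z = 0. Lengths are in mm, angles in rad, forces in N, time in s.
With the tool pointing down it reaches from about 425 to 800 mm from the base axis. Payload 8.3 kg.
Tool frame: the origin (TCP) lies between the finger pads; the fingertips stand 17 mm ahead of it and the grasp point (between the pads) lies 2 mm behind it (nose_length is the distance from the TCP to the fingertips, in mm); z points along the fingers, y is the direction in which the jaws open and shut (so a half turn about z gives the same grasp; the last joint's range is limited). The gripper opens to 85 mm and grips with 20 to 120 N. Pads are 22 mm wide; open, the fingers measure 114 mm over their backs; the gripper's body (76 mm by 85 mm) begins 54 mm behind the grasp point. The pads swing forward as they close: fully open they stand 13 mm farther back than shut.
Start: joints at [-1.283, 0.383, 0.016, 1.37, -0.006, 1.388, -0.046], TCP at [214.73, 586.937, 248.279] pointing down, gripper open.
Joint ranges: [-2.95, 2.95], [-0.25, 2.06], [-1.52, 1.56], [0.18, 2.33], [-1.44, 4.58], [0.02, 2.06], [-3.01, 3.01]. Speed limits (rad/s): [2.39, 2.39, 3.01, 3.01, 3.14, 3.14, 3.14].

### API

Orientations are given as a unit quaternion [x, y, z, w].
In Python, from cell import sense, snapshot, get_calibration, finish_job, nose_length gives the robot as it stands.
- The arm moves only by the tool jog_arm, never from a script. Its arguments are lists of equal length, an entry for each row: "fingers": the finger opening in cm, from 0 to 8.54; "linear": the shift along the tool's x, y, z in cm, a list of three; "twist": the turn about the tool's z in degrees. In form: {"fingers": [fingers, ...], "linear": [[tx, ty, tz], ...], "twist": [twist, ...]}. A call has 1 to 20 rows; each row shifts and turns the commanded pose from where the row before left it, along the tool's axes as they then stand; what a row does not reach is not made up. A row lasts 1/8 s, in which the tool goes at most 62.5 mm and 10.7 degrees, less where a joint would pass 70% of its speed; a pose out of reach is approached as far as the arm can. A call with a gripper value outside its range is refused whole. The fingers move at their own pace and stop on an object; "squeeze" is the grip in N (left out, the last holds). Time passes only in rows, so rows that do not move let the fingers close. It gives the time, the measured TCP pose, the force and the opening at its end, in the units of the state.
- sense(): the state, without advancing time (a new reading comes with each control period).
- snapshot(name): name is "scene" or "side" or "wrist"; returns the picture (400x640x3 uint8, red, green, blue); there is no depth.
- get_calibration(name): a dict with "fx", "fy", "cx", "cy" (pixels), "k1" (the pictures are not rectified: a ray, as slopes to the right and down, at radius r is drawn at 1 + k1 r^2 times it, then the intrinsics apply), "R" (3x3) and "t" (3): a world point X has camera coordinates R X + t; the wrist camera has in their place "mount" (4x4, takes a point from camera to tool coordinates, whose origin is the TCP and whose axes are the flange's). Camera axes: x right, y down, z forward; pixel columns grow to the right and rows downward; lengths in mm; the calibration is good to about 2 mm. A picture is of the moment at which its call begins: read the wrist's pose just before it. get_calibration takes no time and is no camera call.
- finish_job(): hands the job in, once; it reports no verdict.
The state is a dict: "time": time; "q": joint angles; "joint_velocities": joint speeds; "tau": joint torques, N m; "tcp_pos": TCP position; "ee_rot": TCP orientation; "contact_force": force on the tool from outside, world axes, zero at the start; "torque": the same for the moment, N m; "width": opening from 0.0 (shut) to 1.0 (fully open).
Only numpy, scipy, OpenCV 4.12 (cv2) and the standard library are available. Lean on these libraries where they do the work, as an engineer would, in place of code of your own. Each camera call takes 0.05 s, during which the arm holds its last target. There are 200 camera calls.

### The job

Switch on the bench supply with the keys on its low grey control box: press the square key fully down for about half a second and let it come back up, then do the same with the long bar-shaped key. Press one key at a time and do not press either of the two round keys.

Things in the scene. Friction and masses are not known exactly. Their poses are not given: they have to be found in the camera images.
- square_key_top (a point): Point at the centre of the top face of the square key (moves down with the key); z is up, and the key presses straight down. Plain white plastic, standing 12 mm proud of its flat black 64 x 64 mm module on top of the control box; its top face is 71 mm above the table when up. Square cap 38 x 38 mm.
- console: The grey control box, 200 x 320 mm and 55 mm high, fixed to the bench; origin under its centre, y along its 320 mm side, z up. The four keys stand in one row along y at x = -45 mm (the side nearer the robot), 70 mm apart; which key is in which place varies. On the other half a display rises 10 mm and three terminals 16 mm, from x = +15 mm on. Yaw varies by 20 degrees.
- bar_key_top (a point): Point at the centre of the top face of the long bar key (moves down with the key); z is up, and the key presses straight down. Plain white plastic, standing 12 mm proud of its flat black 64 x 64 mm module on top of the control box; its top face is 71 mm above the table when up. Oblong cap 56 mm long (along the row) x 20 mm wide, so its y axis lies along the row and its long side.
- square_key (a joint): How far the square key is pressed, in m: 0 up, 0.006 fully down; the spring returns it as soon as it is let go; it starts to move at about 1.5 N and is fully down at about 5 N.
- bar_key (a joint): How far the long bar key is pressed, in m: 0 up, 0.006 fully down; the spring returns it as soon as it is let go; it starts to move at about 1.5 N and is fully down at about 5 N.
- big_round_key (a joint): How far the big round key is pressed, in m: 0 up, 0.006 fully down; a plain white round key of 40 mm diameter in the same row, same height and spring; not to be pressed.
- small_round_key (a joint): How far the small round key is pressed, in m: 0 up, 0.006 fully down; a plain white round key of 22 mm diameter in the same row, same height and spring; not to be pressed.

How it is judged:
By the outcome, as a careful person would: the job done as asked, in the order asked, and still so for the second after the job is handed in, with the robot touching nothing.
It also fails if it takes over 32 s, if anything falls off the work surface, if the arm or the gripper's body presses on something with over 40 N, if the wrist force passes 120 N, or if a joint passes its speed limit or range.

## Working session

There is one attempt and no reset: what is moved stays moved. The work goes in short steps, Python scripts to look and compute and a tool call to move; the robot and the scene stay as the last step left them, time stands still between calls to the robot, and variables do not carry over. Pictures are saved under pics/ and viewed, about 8 in all and at most 12, crops included, and the job is handed in when it is done.

Besides the shell and the picture viewer there is one more tool, called as name([rows], argument=value, ...), one row to a line, values as JSON. jog_arm: Moves the arm, as the interface text tells. Its arguments: {"type":"object","properties":{"fingers":{"type":"array"},"linear":{"type":"array"},"twist":{"type":"array"},"squeeze":{"type":"number"}},"required":["fingers","linear","twist"]}

```bash
mkdir -p pics; python3 - <<'E'
from cell import *
import cv2,numpy as np
s=sense();print(s['time'],s['tcp_pos'],s['ee_rot'],s['contact_force'],s['width'],nose_length if not callable(nose_length) else nose_length())
for n in("scene","side"):
    im=snapshot(n);cv2.imwrite(f"pics/{n}0.png",im[...,::-1]);c=get_calibration(n);print(n,c)
print(get_calibration("wrist"))
E
```

```text
0.0 [214.55949928 586.50615765 247.24914484] [ 1.74448310e-01  9.84665824e-01 -9.89315801e-04 -1.50880756e-04] [ 0.36305648 -0.16698176 -0.10712162] 0.9968554284962498 17.0
scene {'fx': 485.3724436195014, 'fy': 485.3724436195014, 'cx': 315.9517778284268, 'cy': 202.27476644214826, 'k1': -0.12378375220243296, 'R': array([[ 0.57373061,  0.81890079, -0.01531939],
       [ 0.63314322, -0.455297  , -0.62596669],
       [-0.51957949,  0.34943689, -0.77969931]]), 't': array([-345.86316474, -279.54794493, 1133.30315323])}
side {'fx': 369.83098112556286, 'fy': 369.83098112556286, 'cx': 325.48795988858086, 'cy': 198.9856803314614, 'k1': -0.06414652729501763, 'R': array([[-0.75615403, -0.65435936, -0.0067015 ],
       [-0.36282686,  0.42774821, -0.82788172],
       [ 0.54459871, -0.62357461, -0.56086269]]), 't': array([455.59460389, 261.84762623, 442.90861979])}
{'fx': 331.4184330895414, 'fy': 331.4184330895414, 'cx': 316.8790105387609, 'cy': 201.46288154649136, 'k1': -0.06254087874968776, 'mount': array([[-6.54603423e-04, -9.61369930e-01, -2.75258841e-01,
         6.97216462e+01],
       [ 9.99999598e-01, -7.98085318e-04,  4.09258670e-04,
         3.73760156e-01],
       [-6.13129018e-04, -2.75258462e-01,  9.61370066e-01,
        -1.25469038e+02],
       [ 0.00000000e+00,  0.00000000e+00,  0.00000000e+00,
         1.00000000e+00]])}
```

View pics/scene0.png

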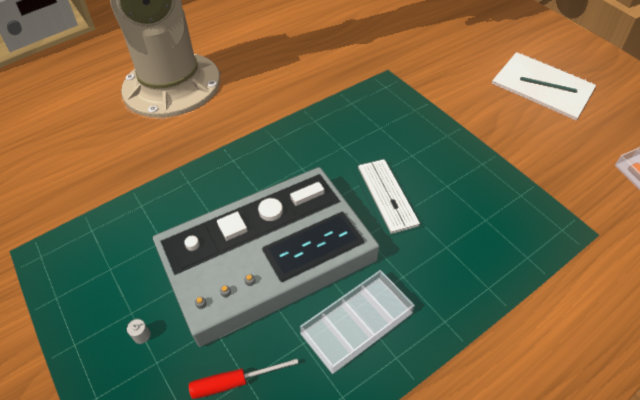

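View pics/side0.png

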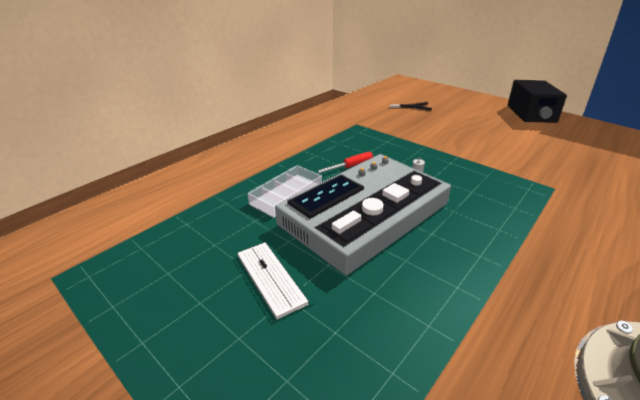

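The scene view shows the row as small round (191,243), square (232,225), big round (270,209) and bar (307,193). The side view has the same order: bar (347,222), big round (372,206), square (396,193), small round (416,180). Next I measure the key tops by casting rays onto z=71.

```bash
cat > h.py <<'E'
from cell import *
import cv2,numpy as np
from scipy.spatial.transform import Rotation as Ro
def cam(n,s=None):
    c=get_calibration(n)
    if n!="wrist": return c,c["R"].T,-c["R"].T@c["t"]
    M=c["mount"];W=Ro.from_quat(s["ee_rot"]).as_matrix()
    return c,W@M[:3,:3],W@M[:3,3]+s["tcp_pos"]
def cast(n,uv,z,s=None):
    c,A,o=cam(n,s)
    K=np.array([[c["fx"],0,c["cx"]],[0,c["fy"],c["cy"]],[0,0,1]])
    p=cv2.undistortPoints(np.float64(uv).reshape(-1,1,2),K,np.array([c["k1"],0,0,0,0])).reshape(-1,2)
    d=np.c_[p,np.ones(len(p))]@A.T
    return o+d*((z-o[2])/d[:,2])[:,None]
def keys(n,im,seeds,box=28,thr=None):
    """white blobs holding the seed pixels -> contours (pixels)"""
    hsv=cv2.cvtColor(im,cv2.COLOR_RGB2HSV)
    m=((hsv[...,1]<40)&(hsv[...,2]>(thr or 215))).astype(np.uint8)
    k,L=cv2.connectedComponents(m,connectivity=4)
    out=[]
    for u,v in seeds:
        b=(L==L[v,u]).astype(np.uint8) if m[v,u] else np.zeros_like(m)
        cs=cv2.findContours(b,cv2.RETR_EXTERNAL,cv2.CHAIN_APPROX_NONE)[0]
        out.append(max(cs,key=len).reshape(-1,2) if cs else None)
    return out
E
python3 - <<'E'
from h import *
S={"scene":[(191,243),(232,225),(270,209),(307,193)],"side":[(416,180),(396,191),(372,205),(347,219)]}
for n in S:
    im=cv2.imread(f"pics/{n}0.png")[...,::-1].copy()
    for u,v in S[n]: print(n,im[v,u],im[min(v+7,399),u],end=' ')
    print()
    for sd,c in zip(S[n],keys(n,im,S[n],thr=215)):
        if c is None: print("none");continue
        w=cast(n,c,71)[:,:2]
        r=cv2.minAreaRect(w.astype(np.float32)); print(n,sd,len(c),np.round(r[0],1),np.round(r[1],1),round(r[2],1))
    print(cast(n,S[n],71).round(1).tolist())
E
```

```text
scene [240 241 235] [122 118 113] scene [240 241 234] [237 236 229] scene [240 240 234] [226 225 219] scene [240 240 233] [116 112 107] 
scene (191, 243) 30 [ 491.1 -164.2] [17.7 18.9] 64.4
scene (232, 225) 70 [498.8 -94.6] [36.5 36. ] 83.4
scene (270, 209) 54 [506.6 -25.6] [35.1 36.4] 57.6
scene (307, 193) 67 [513.9  43.8] [54.1 18.5] 83.6
[[495.0, -165.2, 71.0], [502.1, -94.4, 71.0], [510.1, -26.7, 71.0], [517.5, 42.6, 71.0]]
side [222 214 210] [35 33 37] side [252 249 247] [151 144 141] side [252 249 247] [160 152 149] side [252 249 247] [157 150 147] 
side (416, 180) 18 [ 489.7 -162.1] [18.2 16.3] 40.4
side (396, 191) 48 [498.9 -93.7] [36.6 37.9] 83.6
side (372, 205) 45 [507.  -25.3] [36.3 36.2] 40.3
side (347, 219) 55 [514.4  44.6] [54.7 20.1] 83.5
[[486.8, -153.9, 71.0], [496.1, -90.9, 71.0], [504.6, -20.4, 71.0], [513.5, 43.8, 71.0]]
```

Both views agree to within 1 mm. Square is at (498.8,-94.2), bar at (514.1,44.2), sizes match, spacing is 70 mm and yaw is about -6.3°. Next I move high above the square key with the fingers shut, going round by an outer waypoint, and turn the jaws along the row.

jog_arm([
  [-4, -2.35, 0],
  [-4, -2.35, 0],
  [-4, -2.35, 0],
  [-4, -2.35, 0],
  [-4, -2.35, 0],
  [-4, -2.35, 0],
  [-4, -2.35, 0],
  [-4, -2.35, 0],
  [-2, -3.9, 0],
  [-2, -3.9, 0],
  [-2, -3.9, 0],
  [-2, -3.9, 0],
  [-2, -3.9, 0],
  [-2, -3.9, 0],
  [-2, -3.9, 0],
  [-2, -3.9, 0],
  [-2, -3.9, 0],
  [0, 0, 0],
  [0, 0, 0],
  [0, 0, 0],
], fingers=[0, 0, 0, 0, 0, 0, 0, 0, 0, 0, 0, 0, 0, 0, 0, 0, 0, 0, 0, 0], twist=[0, 0, 0, 0, 0, 0, 0, 0, 0, 0, 0, 0, 0, 0, 0, 0, 0, -7, -7, 0], squeeze=20)

```text
time: 2.6
tcp_pos: [498.8, -91.1, 247.9]
ee_rot: [0.054, 0.999, -0.0, -0.0]
contact_force: [-0.2, -0.2, 0.0]
width: 0.004
```

```bash
cat > to.py <<'E'
from h import *
import sys
s=sense();W=Ro.from_quat(s["ee_rot"]).as_matrix()
print(s["time"],s["tcp_pos"].round(1),"F",s["contact_force"].round(2),"w",round(s["width"],3),"yaxis deg",np.degrees(np.arctan2(W[1,1],W[0,1])).round(1),"tilt",W[:,2].round(3))
print("to go, cm",((np.array(list(map(float,sys.argv[1:4])))-s["tcp_pos"])@W/10).round(2))
E
python3 to.py 498.8 -94.2 110
python3 - <<'E'
from h import *
s=sense();im=snapshot("wrist");cv2.imwrite("pics/w1.png",im[...,::-1])
im=snapshot("scene");cv2.imwrite("pics/s1.png",im[...,::-1])
E
```

```text
2.6 [498.8 -91.1 247.9] F [-0.17 -0.24  0.  ] w 0.004 yaxis deg 83.9 tilt [-0.001  0.    -1.   ]
to go, cm [-0.04 -0.31 13.79]
```

View pics/w1.png

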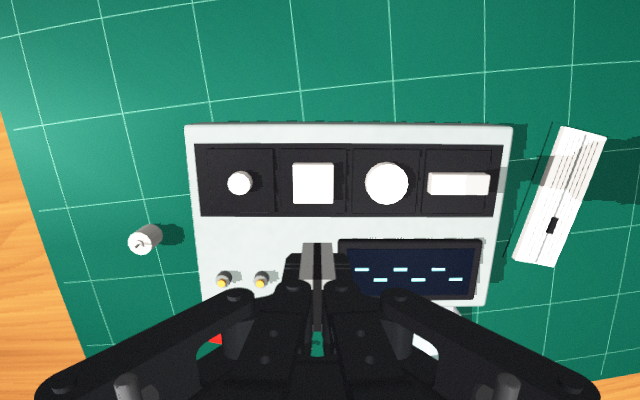

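The wrist view shows square at (313,183), bar at (458,183) and big round at (386,183), with the shut fingers at (317,265). I'll use it as a third measurement.

```bash
python3 - <<'E'
from h import *
s=sense();im=cv2.imread("pics/w1.png")[...,::-1].copy()
for c in keys("wrist",im,[(240,183),(313,183),(386,183),(458,183)],thr=225):
    if c is None: print(None);continue
    r=cv2.minAreaRect(cast("wrist",c,71,s)[:,:2].astype(np.float32));print(np.round(r[0],1),np.round(r[1],1),round(r[2],1))
E
```

```text
[ 490.5 -163.6] [19.9 20.3] 80.6
[498.3 -94.6] [37.1 37.4] 83.7
[506.3 -25.9] [39.5 38.7] 87.9
[513.5  42.6] [58.5 20.2] 82.9
```

jog_arm([
  [0, -0.3, 3],
  [0, 0, 4],
  [0, 0, 4],
  [0, 0, 2.5],
  [0, 0, 0],
  [0, 0, 0],
], fingers=[0, 0, 0, 0, 0, 0], twist=[0, 0, 0, 0, 0, 0])

```text
time: 3.45
tcp_pos: [499.5, -94.1, 114.4]
ee_rot: [0.054, 0.999, -0.0, 0.001]
contact_force: [0.8, 1.0, -0.6]
width: 0.0
```

```bash
python3 to.py 498.8 -94.2 88
python3 - <<'E'
from h import *
im=snapshot("scene")[120:300,120:400];cv2.imwrite("pics/s2.png",cv2.resize(im,None,fx=2.5,fy=2.5)[...,::-1])
E
```

```text
3.45 [499.5 -94.1 114.4] F [ 0.78  0.95 -0.55] w 0.0 yaxis deg 83.9 tilt [ 0.001 -0.    -1.   ]
to go, cm [ 0.07 -0.02  2.64]
```

View pics/s2.png

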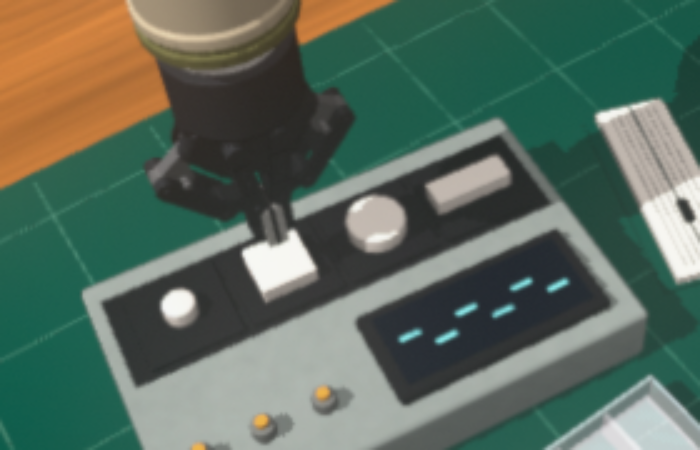

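The fingertips are about 9 mm above the square key and centred over it. Now I lower slowly to just short of contact.

jog_arm([
  [0, 0, 1.3],
  [0, 0, 0.9],
  [0, 0, 0],
  [0, 0, 0],
], fingers=[0, 0, 0, 0], twist=[0, 0, 0, 0])

```text
time: 4.0
tcp_pos: [498.8, -94.1, 91.3]
ee_rot: [0.053, 0.999, -0.0, -0.0]
contact_force: [0.2, 0.3, -0.4]
width: 0.001
```

jog_arm([
  [0, 0, 0.4],
  [0, 0, 0.4],
  [0, 0, 0],
], fingers=[0, 0, 0], twist=[0, 0, 0])

```text
time: 4.38
tcp_pos: [499.2, -94.1, 83.5]
ee_rot: [0.053, 0.999, -0.0, 0.0]
contact_force: [0.8, -0.6, 4.4]
width: 0.002
```

At 4.4 N the key is nearly down. I'll push to the stop, hold, and release in one call. First a short reading of the force at the stop.

jog_arm([
  [0, 0, 0.25],
  [0, 0, 0],
], fingers=[0, 0], twist=[0, 0])

```text
time: 4.62
tcp_pos: [499.3, -94.1, 82.0]
ee_rot: [0.053, 0.999, 0.0, 0.001]
contact_force: [-2.7, 0.8, 14.5]
width: -0.0
```

The force of 14.5 N shows the key is at its stop. Two more rows of hold, then I lift clear.

jog_arm([
  [0, 0, 0],
  [0, 0, 0],
  [0, 0, -2],
  [0, 0, -2],
  [0, 0, 0],
  [0, 0, 0],
], fingers=[0, 0, 0, 0, 0, 0], twist=[0, 0, 0, 0, 0, 0])

```text
time: 5.38
tcp_pos: [498.2, -93.8, 119.9]
ee_rot: [0.053, 0.999, 0.0, -0.001]
contact_force: [0.5, 0.3, -1.1]
width: -0.005
```

```bash
python3 to.py 514.0 43.9 121
```

```text
5.375 [498.2 -93.8 119.9] F [ 0.53  0.26 -1.13] w -0.005 yaxis deg 83.9 tilt [-0.001  0.    -1.   ]
to go, cm [-0.11 13.86 -0.11]
```

jog_arm([
  [0, 3.5, 0],
  [0, 3.5, 0],
  [0, 3.5, 0],
  [0, 3.35, 0],
  [0, 0, 0],
  [0, 0, 1.5],
  [0, 0, 0],
  [0, 0, 0],
], fingers=[0, 0, 0, 0, 0, 0, 0, 0], twist=[0, 0, 0, 0, 0, 0, 0, 0])

```text
time: 6.38
tcp_pos: [513.2, 42.6, 105.4]
ee_rot: [0.054, 0.999, -0.0, -0.0]
contact_force: [-0.6, 0.1, 0.1]
width: -0.001
```

```bash
python3 to.py 514.0 43.9 91.3
python3 - <<'E'
from h import *
im=snapshot("scene")[120:300,120:400];cv2.imwrite("pics/s3.png",cv2.resize(im,None,fx=2.5,fy=2.5)[...,::-1])
E
```

```text
6.375 [513.2  42.6 105.4] F [-0.62  0.05  0.06] w -0.001 yaxis deg 83.8 tilt [-0.001 -0.001 -1.   ]
to go, cm [-0.07  0.14  1.41]
```

View pics/s3.png

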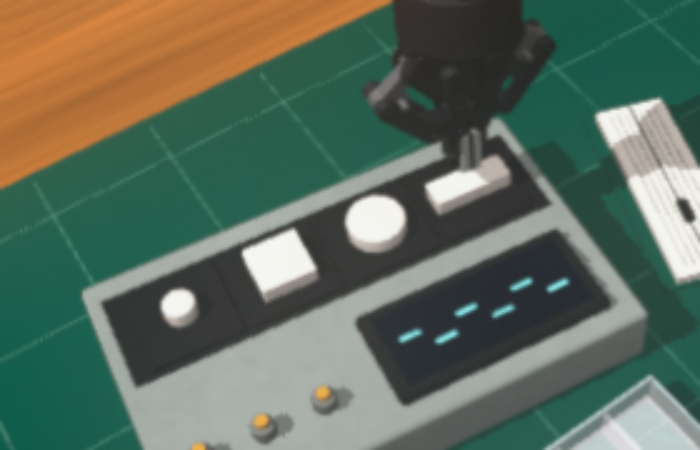

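The fingers are over the middle of the bar (470,175 in the crop), and the square key is back up. I repeat the same press.

jog_arm([
  [0, 0.1, 0.9],
  [0, 0, 0.5],
  [0, 0, 0],
  [0, 0, 0.4],
  [0, 0, 0.4],
  [0, 0, 0.25],
  [0, 0, 0],
], fingers=[0, 0, 0, 0, 0, 0, 0], twist=[0, 0, 0, 0, 0, 0, 0])

```text
time: 7.3
tcp_pos: [513.9, 44.7, 82.1]
ee_rot: [0.053, 0.999, 0.0, 0.0]
contact_force: [-2.5, 0.1, 10.0]
width: 0.0
```

jog_arm([
  [0, 0, 0.05],
  [0, 0, 0],
  [0, 0, 0],
], fingers=[0, 0, 0], twist=[0, 0, 0])

```text
time: 7.68
tcp_pos: [514.0, 44.7, 82.0]
ee_rot: [0.053, 0.999, 0.0, 0.0]
contact_force: [-5.2, -0.6, 14.9]
width: 0.002
```

jog_arm([
  [0, 0, -2.5],
  [0, 0, -3],
  [0, 0, -4],
  [0, 0, -4],
  [0, 0, 0],
  [0, 0, 0],
], fingers=[0, 0, 0, 0, 0, 0], twist=[0, 0, 0, 0, 0, 0])

```text
time: 8.43
tcp_pos: [513.2, 44.8, 215.0]
ee_rot: [0.053, 0.999, -0.0, -0.0]
contact_force: [0.0, 0.0, -0.4]
width: 0.002
```

```bash
python3 to.py 514 44 217
python3 - <<'E'
from h import *
im=snapshot("side");cv2.imwrite("pics/e.png",cv2.resize(im[100:300,220:500],None,fx=2.5,fy=2.5)[...,::-1])
E
```

```text
8.425 [513.2  44.8 215. ] F [ 0.01  0.01 -0.39] w 0.002 yaxis deg 83.9 tilt [-0.001 -0.    -1.   ]
to go, cm [-0.09 -0.07 -0.2 ]
```

View pics/e.png

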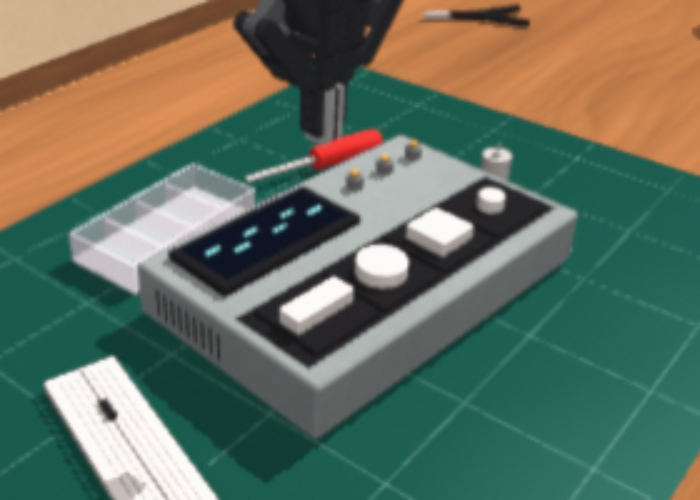

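All four keys are up, and the gripper is well clear with no contact force.

```bash
python3 -c "from cell import *;print(finish_job())"
```

```text
the job is handed in; nothing more can be done
None
```

I pressed the square key and then the bar key, each down to its stop for about half a second. Then I let both come back up and handed the job in at about 8.5 s.

- **Position:** the scene, side and wrist cameras agreed on both key positions to about 2 mm. Key sizes and the 70 mm spacing matched what was given.
- **Presses:** both stopped 6 mm below the expected contact height, at about 15 N each, well over the 5 N needed. At those places the shut fingers stayed clear of the two round keys.
- **Last checks:** the final picture shows all four keys up and nothing else moved. The gripper is well above the box with about 0 N on it. The display looks the same before and after, so it doesn't confirm that the supply is on. No check failed.

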